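# Leak-test the drawn-up syringes and pick out the leakers

### The arm

A 6-joint arm with a two-finger parallel gripper is mounted at the origin on a cart in front of the work surface, level with it; the furniture and walls round the work are solid. World frame = base frame: x ahead of the robot, y to its left, z up, the work surface at z = 0. Lengths are in m, angles in degrees, forces in N, time in s.
With the tool pointing down it reaches from about 0.3 to 0.775 m from the base axis. Payload 14.6 kg.
Tool frame: the origin (TCP) lies midway between the tips of the shut fingers; the grasp point (between the pads) lies 19 mm behind it; z points along the fingers, y is the line along which they close (so a half turn about z gives the same grasp; the last joint's range is limited). The gripper opens to 85 mm and grips with 20 to 120 N. Pads are 22 mm wide; open, the fingers measure 114 mm over their backs; the gripper's body (76 mm by 85 mm) begins 54 mm behind the grasp point. The pads swing forward as they close: fully open they stand 13 mm farther back than shut.
Start: joints at [59.897, 17.183, 87.147, -0, 75.671, -3.816], TCP at [0.244, 0.493, 0.231] pointing down, gripper open.
Joint ranges: [-173.82, 173.82], [-45.26, 126.66], [13.44, 144.39], [-59.66, 239.66], [0, 175.72], [-146.38, 146.38]. Speed limits (degrees/s): [127.2, 127.2, 147.25, 180, 180, 180].

### API

Orientations are given as [roll, pitch, yaw] about the fixed x, y, z axes, in that order (R = Rz(yaw) Ry(pitch) Rx(roll)).
In Python, from bench import * gives the robot as it stands. Calls block until the motion is done:
- move_to(position, orientation): joint-space move of the TCP to a pose.
- move_l(position, frame=None, v=0.15, f_stop=None): straight line of the TCP; frame=None keeps the orientation; v is the mean speed in m/s. With f_stop (N) it stops when the force on the tool has changed by that much, and returns True; else False.
- move_j(angles): joint-space move.
- command_gripper(opening, grasp_force=None): opening from 0.0 (shut) to 1.0 (fully open); grasp_force is the grip in N (None keeps the last); returns when the fingers have stopped.
- sleep(seconds).
- ik(position, orientation): joint angles nearest the present ones, or None.
- capture(name): name is "scene" or "side" or "wrist"; returns (picture, depth): 480x640x3 uint8, red, green, blue; 480x640 float32, m along the optical axis (not along the pixel's ray), 0 where there is no reading.
- camera_params(name): a dict with "fx", "fy", "cx", "cy" (pixels), "k1" (the pictures are not rectified: a ray, as slopes to the right and down, at radius r is drawn at 1 + k1 r^2 times it, then the intrinsics apply), "R" (3x3) and "t" (3): a world point X has camera coordinates R X + t; the wrist camera has in their place "tool_from_camera" (4x4, takes a point from camera to tool coordinates, whose origin is the TCP and whose axes are the flange's). Camera axes: x right, y down, z forward; pixel columns grow to the right and rows downward; lengths in m; the calibration is good to about 2 mm. A picture is of the moment at which its call begins: read the wrist's pose just before it. camera_params takes no time and is no camera call.
A pose or a line that the arm cannot do raises PlanningError and nothing moves.
- sign_off(): hands the job in; it is judged then, once.
Trained networks look in the newest picture that a camera, given by its name, has taken for a name from the list of things; names that differ only in an ending like _2 or _b are one class to them, and where a whole thing is asked for, a point or a joint stands for the part that bears it (a point fixed in the world has none). Each returns a list of dicts, best first, with "p" (0 to 1); they miss things now and then, are a little off and sometimes report something else, mostly with a low value. They report only what shows in the picture. A call takes as long as a camera call. They do not tell look-alikes from the thing itself.
- search_frame(camera, thing): "uv" ([column, row] in pixels, amid what is visible of it).
Readings, each from a call of its own:
- read_clock(): time.
- read_q(): joint angles.
- read_joint_vel(): joint speeds.
- read_joint_torque(): joint torques, N m.
- read_ee_pos(): TCP position.
- read_orientation(): TCP orientation.
- read_wrist_force(): force on the tool from outside, world axes, zero at the start.
- read_wrist_torque(): the same for the moment, N m.
- read_grip_width(): opening from 0.0 (shut) to 1.0 (fully open).
- read_grip_force(): force on a finger pad.
Only numpy, scipy, OpenCV 4.12 (cv2) and the standard library are available. Lean on these libraries where they do the work, as an engineer would, in place of code of your own. Each camera call takes 0.05 s, during which the arm holds its last target. There are 200 camera calls.

### The job

Check the caps of the syringes in the sloping rack: gently press in each plunger that stands pulled out and let it go; if the cap is tight it springs back out, if the cap leaks it slides right in and stays in. Lay every syringe whose plunger stays fully in, also one that is in already, flat on the floor of the steel tray, side by side, with its plunger still fully in, and leave the tight ones in the rack with their plungers out.

Things in the scene. Friction and masses are not known exactly. Their poses are not given: they have to be found in the camera images.
- rack: Grey and bare-metal sloping comb rack, 340 mm wide, 168 mm high, fixed. Origin: centre of its foot, on the table; z up, y along the row, x to its high rear side. Four capped syringes hang in it, 80 mm apart (y = -120, -40, 40, 120 mm), noses down at the front, plungers up at the rear, axes 30 degrees from level, parallel to the x-z plane. A metal sheet lies 32 mm under the axes.
- rack_flange_line (a point): Middle of the row, on the level of the syringe axes, at the upper comb plate's rear face (rack x 0, z 118 mm), where the flanges hang; this plate takes the push on the plungers. Two 4 mm comb plates with open-topped 25 mm notches carry the barrels; they stand square to the slope, up to 22 mm above the axes (measured square to the slope).
- rack_gap (a point): Middle of the row, on the axes' level, in the middle of the 40 mm gap between the two comb plates (24 mm along the axes from the flange line towards the noses). Fingers can take a barrel only in this gap, and so have to come in and lift out square to the slope, with the tool tilted 30 degrees from vertical (fingers pointing down and away to the rack's rear).
- tray: Shallow steel tray, 230 (x) x 190 (y) mm, 26 mm high with a rolled rim to 29 mm, walls 3 mm, its floor 9 mm above the table; fixed. Origin: centre of its underside; z up.
- syringe_1: Barrel of a capped 20 mL syringe of clear plastic: 22 mm across, 82 mm from flange to shoulder, its capped nose 26 mm longer; 50 g with plunger. Origin on the axis at the flange's front face (flange 3 mm thick, 34 mm along own y, 22 mm along z); own x along the axis from nose to thumb plate, own z out of the slope. Lying flat, its axis is 11 mm above the floor.
- plunger_1: White plunger of syringe_1, slides along the syringe's x. Origin: centre of the outer face of its thumb plate (22 mm across, 3 mm thick), 14 mm behind the syringe's origin when home, about 69 when out. Friction 1.5 N. Tight cap: springs back, 0.8 N per mm (12 N after 13 mm), to within 3 mm. Leaking cap: slides in under a few N, stops hard at home, stays.
- syringe_2: Barrel of another such syringe; size, origin and axes as syringe_1.
- plunger_2: White plunger of syringe_2; all else as plunger_1. Which caps leak cannot be seen beforehand.
- syringe_3: Barrel of another such syringe; size, origin and axes as syringe_1.
- plunger_3: White plunger of syringe_3; all else as plunger_1. Which caps leak cannot be seen beforehand.
- syringe_4: Barrel of another such syringe; size, origin and axes as syringe_1.
- plunger_4: White plunger of syringe_4; all else as plunger_1. Which caps leak cannot be seen beforehand.
There are look-alikes about, which are no part of the job. What is shaped like the syringe_3 but purple is not meant.

How it is judged (in metres and radians):
At the end, for the whole second after the job is handed in: Each syringe either has its plunger in (within 6 mm of home) and lies flat (within 9 degrees) on the tray's floor, inside the walls, or has its plunger more than 41 mm out and hangs in a rack notch, flange within 8 mm of its seat; at least two have plungers in; all at rest (((x of plunger_1 in the frame of syringe_1 below 0.02 m and x of syringe_1 in the frame of tray between -0.112 and 0.112 m and y of syringe_1 in the frame of tray between -0.09 and 0.09 m and z of syringe_1 in the frame of tray between 0.01 and 0.026 m and angle between syringe_1's own x axis and vertical between 1.4 and 1.74 rad) or (x of plunger_1 in the frame of syringe_1 above 0.055 m and x of syringe_1 in the frame of rack between -0.008 and 0.008 m and y of syringe_1 in the frame of rack between -0.135 and 0.135 m and z of syringe_1 in the frame of rack between 0.11 and 0.126 m and angle between syringe_1's own x axis and vertical between 0.98 and 1.11 rad)) and ((x of plunger_2 in the frame of syringe_2 below 0.02 m and x of syringe_2 in the frame of tray between -0.112 and 0.112 m and y of syringe_2 in the frame of tray between -0.09 and 0.09 m and z of syringe_2 in the frame of tray between 0.01 and 0.026 m and angle between syringe_2's own x axis and vertical between 1.4 and 1.74 rad) or (x of plunger_2 in the frame of syringe_2 above 0.055 m and x of syringe_2 in the frame of rack between -0.008 and 0.008 m and y of syringe_2 in the frame of rack between -0.135 and 0.135 m and z of syringe_2 in the frame of rack between 0.11 and 0.126 m and angle between syringe_2's own x axis and vertical between 0.98 and 1.11 rad)) and ((x of plunger_3 in the frame of syringe_3 below 0.02 m and x of syringe_3 in the frame of tray between -0.112 and 0.112 m and y of syringe_3 in the frame of tray between -0.09 and 0.09 m and z of syringe_3 in the frame of tray between 0.01 and 0.026 m and angle between syringe_3's own x axis and vertical between 1.4 and 1.74 rad) or (x of plunger_3 in the frame of syringe_3 above 0.055 m and x of syringe_3 in the frame of rack between -0.008 and 0.008 m and y of syringe_3 in the frame of rack between -0.135 and 0.135 m and z of syringe_3 in the frame of rack between 0.11 and 0.126 m and angle between syringe_3's own x axis and vertical between 0.98 and 1.11 rad)) and ((x of plunger_4 in the frame of syringe_4 below 0.02 m and x of syringe_4 in the frame of tray between -0.112 and 0.112 m and y of syringe_4 in the frame of tray between -0.09 and 0.09 m and z of syringe_4 in the frame of tray between 0.01 and 0.026 m and angle between syringe_4's own x axis and vertical between 1.4 and 1.74 rad) or (x of plunger_4 in the frame of syringe_4 above 0.055 m and x of syringe_4 in the frame of rack between -0.008 and 0.008 m and y of syringe_4 in the frame of rack between -0.135 and 0.135 m and z of syringe_4 in the frame of rack between 0.11 and 0.126 m and angle between syringe_4's own x axis and vertical between 0.98 and 1.11 rad)) and ((x of plunger_1 in the frame of syringe_1 below 0.02 m and x of plunger_2 in the frame of syringe_2 below 0.02 m) or (x of plunger_1 in the frame of syringe_1 below 0.02 m and x of plunger_3 in the frame of syringe_3 below 0.02 m) or (x of plunger_1 in the frame of syringe_1 below 0.02 m and x of plunger_4 in the frame of syringe_4 below 0.02 m) or (x of plunger_2 in the frame of syringe_2 below 0.02 m and x of plunger_3 in the frame of syringe_3 below 0.02 m) or (x of plunger_2 in the frame of syringe_2 below 0.02 m and x of plunger_4 in the frame of syringe_4 below 0.02 m) or (x of plunger_3 in the frame of syringe_3 below 0.02 m and x of plunger_4 in the frame of syringe_4 below 0.02 m)) and linear speed of each of syringe_1, syringe_2, syringe_3, syringe_4 below 0.02 m/s); the robot touches nothing.
It fails at once if the plunger of syringe_1 is pressed hard (over 40 N) (contact force between plunger_1 and anything else above 40 N).
It fails at once if the plunger of syringe_2 is pressed hard (over 40 N) (contact force between plunger_2 and anything else above 40 N).
It fails at once if the plunger of syringe_3 is pressed hard (over 40 N) (contact force between plunger_3 and anything else above 40 N).
It fails at once if the plunger of syringe_4 is pressed hard (over 40 N) (contact force between plunger_4 and anything else above 40 N).
It also fails if it takes over 64 s, if anything falls off the work surface, if the arm or the gripper's body presses on something with over 40 N, if the wrist force passes 120 N, or if a joint passes its speed limit or range.

## Working session

There is one attempt and no reset: what is moved stays moved. The work goes in short steps, each a Python script; the robot and the scene stay as the last script left them, time stands still between calls to the robot, and variables do not carry over. Pictures are saved under pics/ and viewed, at most 10 in all, crops included, and the job is handed in when it is done.

```bash
mkdir -p pics; ls; python3 - <<'E'
from bench import *
import cv2, numpy as np
for c in ("scene","side"):
    p,d=capture(c); cv2.imwrite(f"pics/{c}0.png",p[:,:,::-1]); np.save(f"{c}_d.npy",d); np.save(f"{c}_p.npy",p)
    print(c,camera_params(c))
    for t in ("rack","tray","syringe_1","plunger_1","rack_flange_line"):
        try: print(t,[( [round(x) for x in r["uv"]],round(r["p"],2)) for r in search_frame(c,t)][:8])
        except Exception as e: print(t,e)
print(camera_params("wrist"),read_clock(),read_orientation())
E
```

```text
pics
scene {'fx': 596.9246242872831, 'fy': 596.9246242872831, 'cx': 323.4097078812098, 'cy': 238.17112613866905, 'k1': -0.09271747168561881, 'R': array([[-0.85589698, -0.51673545,  0.02061131],
       [-0.25750236,  0.39127393, -0.88351415],
       [ 0.44847842, -0.76150455, -0.46795078]]), 't': array([0.47618227, 0.24087112, 1.1122871 ])}
rack []
tray [([430, 234], 0.7)]
syringe_1 [([200, 356], 0.81), ([285, 272], 0.78), ([300, 256], 0.61), ([298, 225], 0.48)]
plunger_1 [([257, 254], 0.67), ([294, 225], 0.66), ([175, 363], 0.54)]
rack_flange_line [([271, 273], 0.94)]
side {'fx': 540.2218409853383, 'fy': 540.2218409853383, 'cx': 324.5585054148555, 'cy': 233.02664352577176, 'k1': 0.011733842594215909, 'R': array([[-0.96734481, -0.25345019,  0.00264972],
       [-0.16842841,  0.63495934, -0.75396187],
       [ 0.18940931, -0.72978739, -0.65691283]]), 't': array([0.52273568, 0.16229157, 1.18015526])}
rack [([299, 261], 0.89), ([368, 181], 0.69)]
tray [([368, 180], 0.91), ([300, 279], 0.23)]
syringe_1 [([318, 209], 0.95), ([312, 230], 0.94), ([246, 386], 0.94), ([302, 280], 0.83), ([315, 258], 0.79)]
plunger_1 [([287, 212], 0.72), ([294, 197], 0.63), ([219, 398], 0.56), ([274, 267], 0.55)]
rack_flange_line [([299, 258], 0.88), ([304, 281], 0.74)]
{'fx': 404.80759094452213, 'fy': 404.80759094452213, 'cx': 322.2655915469869, 'cy': 235.58453614264502, 'k1': 0.028877908470123666, 'tool_from_camera': array([[-9.49865763e-04, -9.54194264e-01, -2.99186235e-01,
         7.69994578e-02],
       [ 9.99999530e-01, -9.64522538e-04, -9.86791468e-05,
         7.40334705e-04],
       [-1.94412791e-04, -2.99186189e-01,  9.54194732e-01,
        -1.43728886e-01],
       [ 0.00000000e+00,  0.00000000e+00,  0.00000000e+00,
         1.00000000e+00]])} 0.6 [1.79999102e+02 7.57511003e-05 1.53711288e+02]
```

View pics/side0.png

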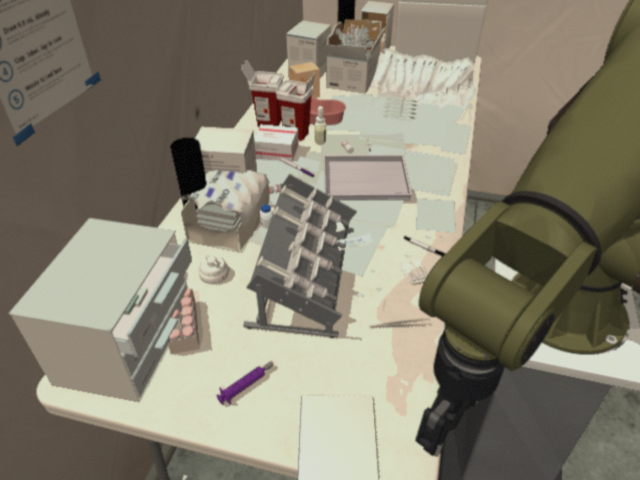

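View pics/scene0.png

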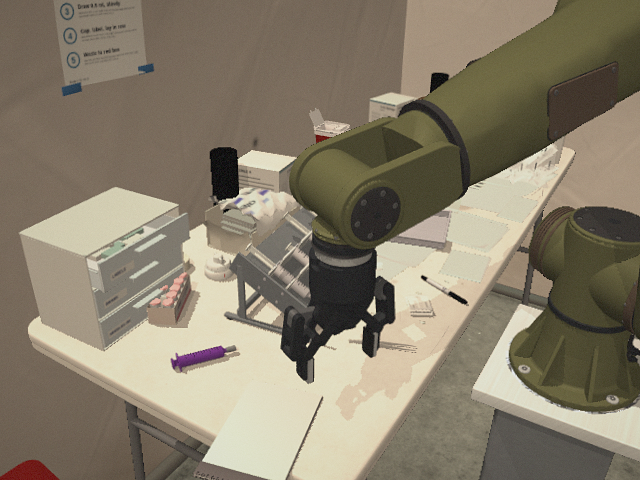

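Side picture: rack in the centre with its four syringes at about (318,209), (312,230), (315,258) and (302,280), plungers to the left (far from the robot). The tray is at (368,180). The purple look-alike lies at (246,386), outside the rack, so I exclude it. Next I compute the positions.

```bash
cat > h.py <<'E'
from bench import *
import cv2, numpy as np
from scipy.spatial.transform import Rotation as Ro
def ray(P,uv):
    uv=np.asarray(uv,float); d=(uv-[P["cx"],P["cy"]])/[P["fx"],P["fy"]]; s=d.copy()
    for _ in range(20): s=d/(1+P["k1"]*(s**2).sum(-1,keepdims=True))
    return np.concatenate([s,np.ones(s.shape[:-1]+(1,))],-1)
def wristT(pos,ori):
    T=np.eye(4); T[:3,:3]=Ro.from_euler("xyz",ori,degrees=True).as_matrix(); T[:3,3]=pos
    return T@camera_params("wrist")["tool_from_camera"]
def camT(name):
    P=camera_params(name); T=np.eye(4); T[:3,:3]=P["R"].T; T[:3,3]=-P["R"].T@P["t"]; return T
def cloud(P,T,d):
    v,u=np.mgrid[:480,:640]; r=ray(P,np.stack([u,v],-1))*d[...,None]
    return r@T[:3,:3].T+T[:3,3]
E
python3 - <<'E'
from h import *
d=np.load("side_d.npy"); C=cloud(camera_params("side"),camT("side"),d); np.save("side_c.npy",C)
np.set_printoptions(precision=3,suppress=True)
print("cam",camT("side")[:3,3])
for n,uv in dict(s1=(318,209),s2=(312,230),s3=(315,258),s4=(302,280),p1=(294,197),p2=(287,212),p4=(274,267),footL=(248,324),footR=(360,336),trA=(328,157),trB=(404,158),trC=(408,197),trD=(326,194),trM=(368,177),table=(380,290),topplate_near=(262,285),topfar=(290,180),lowfar=(354,211),lownear=(338,330)).items():
    print(n,np.median(C[uv[1]-1:uv[1]+2,uv[0]-1:uv[0]+2].reshape(-1,3),0))
E
```

```text
cam [0.309 0.891 0.896]
s1 [ 0.573 -0.062  0.11 ]
s2 [0.564 0.019 0.113]
s3 [0.537 0.092 0.103]
s4 [0.542 0.172 0.113]
p1 [ 0.63  -0.059  0.135]
p2 [ 0.641 -0.037  0.106]
p4 [0.599 0.175 0.14 ]
footL [0.646 0.227 0.011]
footR [0.415 0.191 0.001]
trA [ 0.637 -0.409  0.024]
trB [ 0.423 -0.481  0.008]
trC [ 0.384 -0.287  0.018]
trD [ 0.57  -0.12   0.111]
trM [ 0.507 -0.361  0.009]
table [ 0.398  0.052 -0.   ]
topplate_near [0.606 0.225 0.135]
topfar [ 0.653 -0.104  0.149]
lowfar [ 0.499 -0.123  0.071]
lownear [ 0.463  0.185 -0.001]
```

```bash
python3 - <<'E'
import cv2
i=cv2.imread("pics/side0.png")[135:345,215:425]
cv2.imwrite("pics/sidecrop.png",cv2.resize(i,(600,600),interpolation=cv2.INTER_CUBIC))
E
```

```text
(no output)
```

View pics/sidecrop.png

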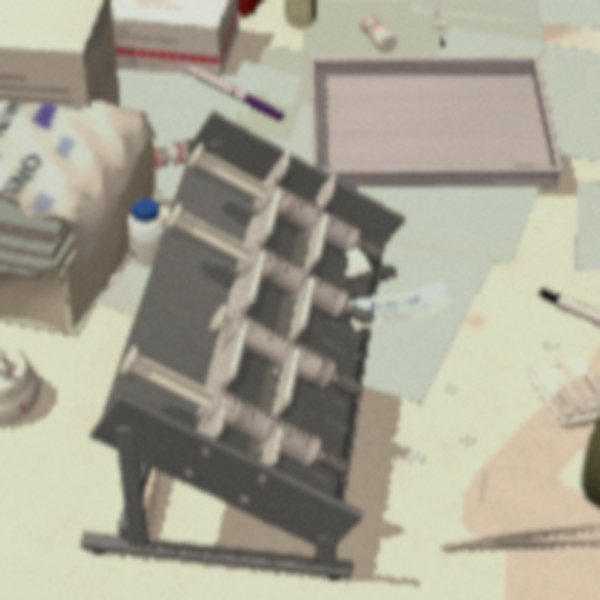

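Rack picture: the far (y≈-0.06), second (0.02) and nearest (0.175) syringes have plungers out. The third (y≈0.09) is already in, so I must test three. Next I fit the tray from depth, check IK for both tool-flip options and take a tilted wrist view.

```bash
cat >> h.py <<'E'
def orient(yaw,tilt,flip):
    # tool z tilted by tilt from down towards rack +x ; tool y along +/- rack y
    a=np.radians(tilt); z=np.array([np.sin(a),0,-np.cos(a)]); y=np.array([0,-1. if flip else 1.,0]); x=np.cross(y,z)
    R=Ro.from_euler("z",yaw,degrees=True).as_matrix()@np.stack([x,y,z],1)
    return [float(v) for v in Ro.from_matrix(R).as_euler("xyz",degrees=True)]
E
python3 - <<'E'
from h import *
np.set_printoptions(precision=3,suppress=True)
C=np.load("side_c.npy"); P=C.reshape(-1,3)
m=(P[:,0]>.33)&(P[:,0]<.69)&(P[:,1]<-.2)&(P[:,1]>-.56)&(P[:,2]>.019)&(P[:,2]<.034)
im=np.zeros((400,400),np.uint8); q=((P[m][:,:2]-[.3,-.6])*1000).astype(int); im[q[:,1],q[:,0]]=255
im=cv2.morphologyEx(im,cv2.MORPH_CLOSE,np.ones((9,9)))
n,l,st,_=cv2.connectedComponentsWithStats(im); k=1+np.argmax(st[1:,4])
pts=np.argwhere(l==k)[:,::-1].astype(np.float32)
(c,s,a)=cv2.minAreaRect(pts); print("tray",np.array(c)/1000+[.3,-.6],s,a)
for f in (0,1):
    o=orient(7,30,f); print(f,o,"view",ik([.46,.05,.29],o),"pressfar",ik([.65,-.07,.16],o),"pressnear",ik([.62,.18,.16],o),"lift",ik([.5,.1,.2],o))
    o=orient(7,0,f); print("tray",ik([.5,-.38,.03],o),ik([.5,-.38,.1],orient(7,0,f)))
E
```

```text
tray [ 0.522 -0.379] (236.65968322753906, 140.29470825195312) 15.113473892211914
0 [179.99999999999997, 30.000000000000018, -173.0] view [ -0.257 -12.346 114.418   4.858  48.229 -99.533] pressfar [ -13.048   21.632   95.96    17.31    35.174 -121.831] pressnear [ 14.326  20.454  97.615  -6.849  32.319 -77.851] lift [  7.255   0.3   115.768  -0.229  33.932 -89.589]
tray [ -40.576   39.58    82.665    0.      57.756 -137.576] [ -40.576   34.298   80.798    0.      64.904 -137.576]
1 [180.0, -29.999999999999993, 6.999999999999997] view [ -0.257 -12.346 114.418   4.858  48.229  80.467] pressfar [-13.048  21.632  95.96   17.31   35.174  58.169] pressnear [ 14.326  20.454  97.615  -6.849  32.319 102.149] lift [  7.255   0.3   115.768  -0.229  33.932  90.411]
tray [-40.576  39.58   82.665  -0.     57.756  42.424] [-40.576  34.298  80.798  -0.     64.904  42.424]
```

```bash
python3 - <<'E'
from h import *
np.set_printoptions(precision=3,suppress=True)
command_gripper(0.0)
move_to([.46,.05,.30],orient(7,30,1))
pos,ori=read_ee_pos(),read_orientation()
p,d=capture("wrist"); cv2.imwrite("pics/w1.png",p[:,:,::-1])
C=cloud(camera_params("wrist"),wristT(pos,ori),d); np.save("w1_c.npy",C); np.save("w1_p.npy",p)
print(pos,ori,read_clock(),read_wrist_force())
E
```

```text
[0.46 0.05 0.3 ] [179.983 -29.985   7.096] 3.2167 [-0.558  0.74  -0.512]
```

View pics/w1.png

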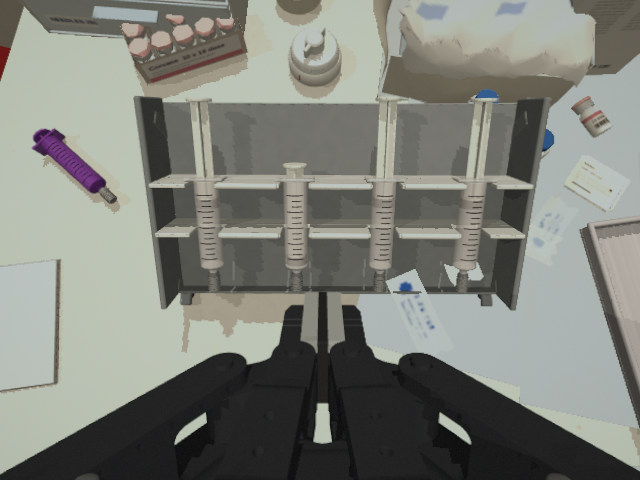

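Wrist picture: syringes at columns 205, 295 (plunger in), 382 and 470. The upper comb plate is at row ~182, the lower at ~230. The purple look-alike is at (75,165), outside the rack.

```bash
python3 - <<'E'
from h import *
np.set_printoptions(precision=4,suppress=True)
C=np.load("w1_c.npy"); 
# sheet plane fit
reg=np.zeros((480,640),bool); reg[110:170,225:280]=1; reg[110:170,315:370]=1; reg[110:170,410:460]=1; reg[192:212,225:280]=1
S=C[reg]; S=S[np.isfinite(S).all(1)&(S[:,2]>.02)]
for _ in range(3):
    c=S.mean(0); n=np.linalg.svd(S-c,full_matrices=0)[2][2]; n*=np.sign(n[2]); r=(S-c)@n; S=S[abs(r)<.004]
print("sheet n",n,"tilt",np.degrees(np.arccos(n[2])),"yaw",np.degrees(np.arctan2(-n[1],-n[0])),c,r.std())
# plate top edges: points highest above the sheet
h=(C-c)@n
for yaw in (7,):
    R=Ro.from_euler("z",yaw,degrees=True).as_matrix(); A=np.array([np.cos(np.pi/6),0,np.sin(np.pi/6)])@R.T; Y=R[:,1]
    roi=np.zeros_like(reg); roi[90:300,150:540]=1
    a=C@A; y=C@Y; N=np.array([-.5,0,np.cos(np.pi/6)])@R.T
    print("sheet N",(S@N).mean(),(S@N).std())
    for nm,rr in (("up",(168,200)),("low",(215,245))):
        for cc in ((150,190),(225,275),(312,365),(408,455),(495,530)):
            m=np.zeros_like(reg); m[rr[0]:rr[1],cc[0]:cc[1]]=1; m&=h>.045
            print(nm,cc,"a",np.percentile(a[m],[2,50,98]),"y",y[m].mean(),"h",np.percentile(h[m],[50,95]))
    for cc in (205,295,382,470):
        m=np.zeros_like(reg); m[193:212,cc-22:cc+22]=1; m&=(h>.025)&(h<.06)
        b=np.zeros_like(reg); b[240:262,cc-22:cc+22]=1; b&=(h>.025)&(h<.06)
        t=np.zeros_like(reg); t[92:110 if cc!=295 else 100,cc-18:cc+18]=1; t&=(h>.015)&(h<.06)
        if cc==295: t[158:172,cc-18:cc+18]=1; t&=(h>.015)&(h<.06)
        print(cc,"gap y",np.percentile(y[m],[3,50,97]),"top h",np.percentile(h[m],95),"below y",np.percentile(y[b],[3,50,97]),"thumb a",np.percentile(a[t],[2,50,97]),"y",np.percentile(y[t],[3,97]))
E
```

```text
sheet n [-0.5398 -0.0694  0.8389] tilt 32.972536441102 yaw 7.330796735144224 [0.622  0.0542 0.104 ] 0.000748189153859261
sheet N -0.2219516513698342 0.0007962811515296346
up (150, 190) a [0.5527 0.5655 0.5733] y 0.12896843631109664 h [0.0519 0.054 ]
up (225, 275) a [0.5622 0.5654 0.5676] y 0.056526674924390355 h [0.0548 0.0565]
up (312, 365) a [0.5624 0.5654 0.5675] y -0.01817190640498484 h [0.0554 0.057 ]
up (408, 455) a [0.5625 0.5653 0.567 ] y -0.09608391706660163 h [0.0557 0.0573]
up (495, 530) a [0.5528 0.5645 0.5721] y -0.16607066608171994 h [0.0536 0.0557]
low (150, 190) a [0.511  0.5229 0.5372] y 0.134391986374982 h [0.0497 0.056 ]
low (225, 275) a [0.5185 0.5225 0.5237] y 0.058318867486341325 h [0.0569 0.0588]
low (312, 365) a [0.5188 0.5223 0.6278] y -0.018289184059751506 h [0.0572 0.0593]
low (408, 455) a [0.5179 0.522  0.5238] y -0.099416996203904 h [0.0575 0.0597]
low (495, 530) a [0.5112 0.522  0.5378] y -0.1753628205700616 h [0.0509 0.0575]
205 gap y [0.0887 0.0969 0.1085] top h 0.04500022133473938 below y [0.089  0.0972 0.1088] thumb a [0.6269 0.6324 0.6362] y [0.0898 0.1066]
295 gap y [0.0089 0.0185 0.0294] top h 0.0452554771878413 below y [0.0094 0.0191 0.0299] thumb a [0.5747 0.5798 0.5814] y [0.0101 0.0284]
382 gap y [-0.0697 -0.0588 -0.0498] top h 0.04587314585214482 below y [-0.0696 -0.0585 -0.0497] thumb a [0.6272 0.6328 0.6372] y [-0.0677 -0.0514]
470 gap y [-0.1489 -0.1367 -0.1292] top h 0.046292465611131116 below y [-0.1481 -0.136  -0.1292] thumb a [0.6268 0.6317 0.6355] y [-0.1412 -0.1302]
```

```bash
cat >> h.py <<'E'
YAW=7.0; RO=Ro.from_euler("z",YAW,degrees=True).as_matrix(); O=np.array([.5847,.0513,.118])
s30,c30=.5,np.sqrt(.75)
def rp(a,y,n): # along axis (up), along row, square out of slope, from flange line
    return (O+RO@np.array([a*c30-n*s30,y,a*s30+n*c30])).tolist()
PO=orient(YAW,30,1)
E
python3 - <<'E'
from h import *
np.set_printoptions(precision=3,suppress=True)
for f in ("w1_c","side_c"):
    P=np.load(f+".npy").reshape(-1,3); P=P[np.isfinite(P).all(1)]; L=(P-[O[0],O[1],0])@RO
    for y0 in (.08,.0,-.08,-.16):
        for x0 in (.09,.11,.13,.15,.17):
            m=(L[:,0]>x0)&(L[:,0]<x0+.02)&(L[:,1]>y0)&(L[:,1]<y0+.08)&(L[:,2]>-.01)&(L[:,2]<.4)
            print(f,y0,x0,m.sum(),np.percentile(L[m][:,2],98) if m.sum() else None)
for y in (.12,-.04,-.12): print(rp(.092,y,-.008),ik(rp(.092,y,.05),PO),ik(rp(.025,y,-.008),PO))
E
```

```text
w1_c 0.08 0.09 0 None
w1_c 0.08 0.11 0 None
w1_c 0.08 0.13 166 0.0026508863393192466
w1_c 0.08 0.15 910 0.0030918774122520964
w1_c 0.08 0.17 885 0.002972628923070128
w1_c 0.0 0.09 0 None
w1_c 0.0 0.11 0 None
w1_c 0.0 0.13 237 0.003167772476620458
w1_c 0.0 0.15 1122 0.021093721887442102
w1_c 0.0 0.17 1560 0.04809927313154112
w1_c -0.08 0.09 0 None
w1_c -0.08 0.11 0 None
w1_c -0.08 0.13 350 0.09741308609301558
w1_c -0.08 0.15 1983 0.12215043018534903
w1_c -0.08 0.17 1061 0.12071033380425697
w1_c -0.16 0.09 0 None
w1_c -0.16 0.11 53 0.060412110590341614
w1_c -0.16 0.13 3892 0.09755950870842149
w1_c -0.16 0.15 2325 0.10889396826331203
w1_c -0.16 0.17 1533 0.11256785244044978
side_c 0.08 0.09 257 0.002888197752523153
side_c 0.08 0.11 254 0.0030520059964049685
side_c 0.08 0.13 256 0.0032605951020746593
side_c 0.08 0.15 257 0.0029530506074709993
side_c 0.08 0.17 252 0.0030814504270471805
side_c 0.0 0.09 43 0.001997484012510454
side_c 0.0 0.11 200 0.0033222976255226047
side_c 0.0 0.13 221 0.00296364877059556
side_c 0.0 0.15 253 0.0217922440713691
side_c 0.0 0.17 345 0.04485488433812188
side_
[... 175 characters left out ...]
28937153918
side_c -0.16 0.09 58 0.059077019632000065
side_c -0.16 0.11 283 0.05795115600431967
side_c -0.16 0.13 592 0.09567962922284368
side_c -0.16 0.15 255 0.1080172971859184
side_c -0.16 0.17 351 0.11087959121874856
[0.6531263201189353, 0.18060287472506686, 0.1570717967697245] [ 13.9    17.548  94.566  -5.575  38.198 100.37 ] [ 14.301  20.599 103.164  -8.139  26.67  103.614]
[0.672625415063759, 0.02179549046245534, 0.1570717967697245] [-3.651 16.817 95.527  8.557 38.397 74.024] [ -4.275  19.896 104.164  12.449  26.969  69.073]
[0.6823749625361707, -0.05760820166885042, 0.1570717967697245] [-12.039  18.666  93.08   14.531  40.548  62.219] [-13.106  21.671 101.625  20.241  29.788  54.665]
```

```bash
cat >> h.py <<'E'
def press(y):
    move_to(rp(.094,y,.035),PO); move_l(rp(.094,y,-.008),v=.2); 
    hit=move_l(rp(.0265,y,-.008),v=.05,f_stop=8.)
    p=np.array(read_ee_pos()); a=((p-O)@RO)@[c30,0,s30]; f=read_wrist_force()
    print("y",y,"hit",hit,"tcp a %.4f"%a,"f",np.round(f,1),"t",read_clock())
    move_l(rp(.094 if a>.035 else a+.01,y,-.008),v=.15)
    move_l(rp(.094 if a>.035 else a+.01,y,.035),v=.2)
    return a
E
python3 - <<'E'
from h import *
press(.12)
p,d=capture("wrist"); cv2.imwrite("pics/w2.png",p[:,:,::-1]); p,d=capture("side"); cv2.imwrite("pics/s2.png",cv2.resize(p[135:345,215:425,::-1],(500,500)))
E
```

```text
y 0.12 hit False tcp a 0.0264 f [ 0.3 -0.3  0.1] t 6.0333
```

View pics/w2.png

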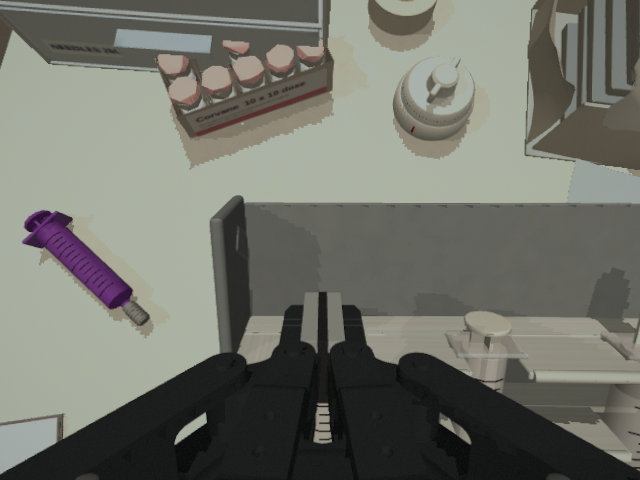

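The near plunger slid in (leaking). I press the other two, then take a wide look.

```bash
python3 - <<'E'
from h import *
np.set_printoptions(precision=4,suppress=True)
print(press(-.04),press(-.12))
move_to([.46,.05,.30],PO)
pos,ori=read_ee_pos(),read_orientation()
p,d=capture("wrist"); cv2.imwrite("pics/w3.png",p[:,:,::-1])
C=cloud(camera_params("wrist"),wristT(pos,ori),d); L=(C-O)@RO
a=L@[c30,0,s30]; y=L[...,1]; n=L@[-s30,0,c30]
for yy in (.12,.04,-.04,-.12):
    m=(abs(y-yy)<.012)&(a>.006)&(a<.09)&(n>-.012)&(n<.02)
    print(yy,m.sum(),"thumb a",np.percentile(a[m],[50,90,97,99.5]))
print(read_clock())
E
```

```text
y -0.04 hit True tcp a 0.0694 f [5.2 1.2 2. ] t 8.5167
y -0.12 hit True tcp a 0.0692 f [5.3 1.6 2.7] t 10.6667
0.06941885293503607 0.06921487492104503
0.12 251 thumb a [0.0133 0.0158 0.0159 0.0159]
0.04 210 thumb a [0.0125 0.0143 0.0144 0.0145]
-0.04 1281 thumb a [0.0379 0.0616 0.0647 0.0655]
-0.12 1361 thumb a [0.0375 0.062  0.065  0.0659]
12.3917
```

View pics/w3.png

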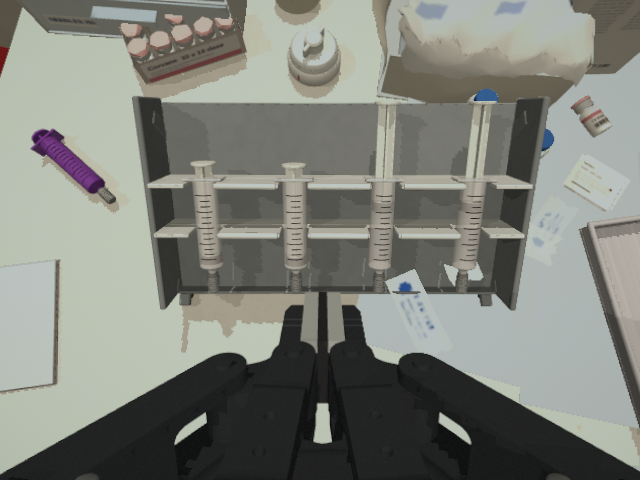

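The two right plungers sprang back to ~66 mm (tight). The two left are home at 16 and 14.5 mm. Next I measure the tray from above.

```bash
python3 - <<'E'
from h import *
np.set_printoptions(precision=4,suppress=True)
move_to([.48,-.35,.26],orient(10,0,1))
pos,ori=read_ee_pos(),read_orientation()
p,d=capture("wrist")
C=cloud(camera_params("wrist"),wristT(pos,ori),d); np.save("tray_c.npy",C); P=C[np.isfinite(C).all(-1)&(d>0)]
print(read_clock())
m=(P[:,0]>.33)&(P[:,0]<.70)&(P[:,1]<-.2)&(P[:,1]>-.58)&(P[:,2]>.017)&(P[:,2]<.04)
im=np.zeros((450,450),np.uint8); q=((P[m][:,:2]-[.3,-.62])*1000).astype(int); im[q[:,1],q[:,0]]=255
im=cv2.morphologyEx(im,cv2.MORPH_CLOSE,np.ones((7,7)))
n,l,st,_=cv2.connectedComponentsWithStats(im); k=1+np.argmax(st[1:,4])
pts=np.argwhere(l==k)[:,::-1].astype(np.float32)
(c,s,a)=cv2.minAreaRect(pts); print("tray",np.array(c)/1000+[.3,-.62],s,a)
b=cv2.boxPoints((c,s,a))/1000+[.3,-.62]; print(b)
cc=np.array(c)/1000+[.3,-.62]; f=np.linalg.norm(P[:,:2]-cc,axis=1)<.06; print("floor z",np.median(P[f][:,2]),"max",P[f][:,2].max(), "rim z",np.percentile(P[m][:,2],95))
v=p.copy(); cv2.imwrite("pics/tray.png",v[:,:,::-1])
E
```

```text
13.9333
tray [ 0.5141 -0.3489] (237.21002197265625, 197.23086547851562) 15.391212463378906
[[ 0.3735 -0.2853]
 [ 0.4259 -0.4754]
 [ 0.6546 -0.4125]
 [ 0.6022 -0.2223]]
floor z 0.3246439895433162 max 0.3520675336427264 rim z 0.03099193240595318
```

View pics/tray.png

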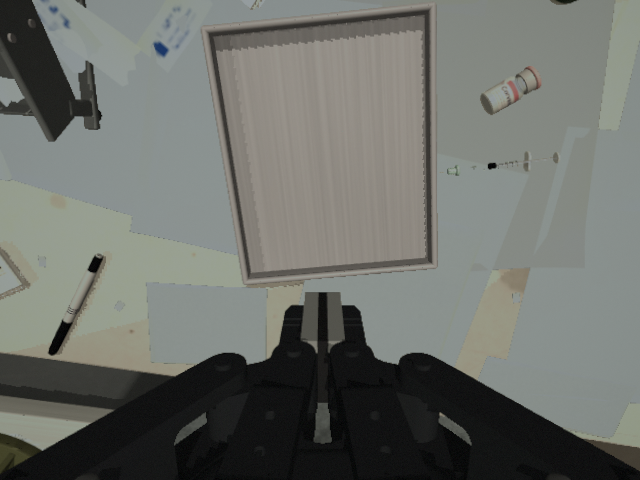

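Tray: centre (0.514,-0.349), yaw 15.4°, with size and rim height as given. I fetch the first leaker.

```bash
cat >> h.py <<'E'
TC=np.array([.514,-.349,0]); TY=15.4; TR=Ro.from_euler("z",TY,degrees=True).as_matrix(); TO=orient(TY,0,1)
def tp(x,y,z): return (TC+TR@np.array([x,y,z])).tolist()
def pick(y):
    command_gripper(.6)
    move_to(rp(-.024,y,.09),PO); move_l(rp(-.024,y,-.009),v=.12)
    command_gripper(.1,40.); print("grip",read_grip_width(),read_grip_force())
    move_l(rp(-.024,y,.05),v=.1); move_l(rp(-.024,y,.12),v=.2); print("lifted",read_grip_width(),read_grip_force(),read_clock())
def place(y):
    move_to(tp(.023,y,.19),TO); move_l(tp(.023,y,.04),v=.2)
    hit=move_l(tp(.023,y,.0125),v=.05,f_stop=12.); print("hit",hit,read_ee_pos(),read_grip_width())
    command_gripper(.45); move_l(tp(.023,y,.19),v=.25); print(read_clock())
E
python3 - <<'E'
from h import *
pick(.12)
p,d=capture("side"); cv2.imwrite("pics/s3.png",cv2.resize(p[85:345,195:475,::-1],(600,557)))
E
```

```text
grip 0.2413141747471418 38.96354913711548
lifted 0.23711259228409748 41.04025483131409 18.9417
```

View pics/s3.png

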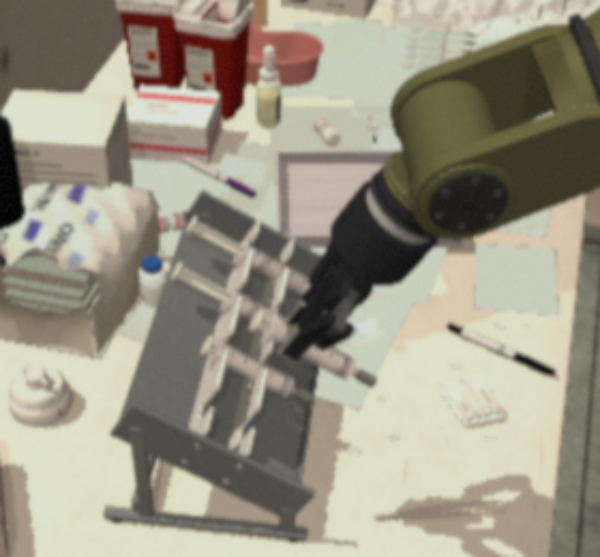

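The syringe is held cleanly, slot empty at (215,430), barrel in the fingers at (335,355), and still parallel to the slope. I place it and fetch the second.

```bash
python3 - <<'E'
from h import *
place(-.03)
pick(.04)
place(.03)
move_to([.48,-.35,.26],orient(10,0,1)); pos,ori=read_ee_pos(),read_orientation()
p,d=capture("wrist"); cv2.imwrite("pics/t2.png",p[:,:,::-1])
C=cloud(camera_params("wrist"),wristT(pos,ori),d); L=(C-TC)@TR
np.set_printoptions(precision=4,suppress=True)
for y in (-.03,.03):
    m=(abs(L[...,1]-y)<.025)&(abs(L[...,0])<.108)&(L[...,2]>.018)&(L[...,2]<.06); q=L[m]
    print(y,m.sum(),"x",np.percentile(q[:,0],[.5,99.5]),"y",q[:,1].mean(),"z",np.percentile(q[:,2],[50,98]))
    for x0 in (-.05,-.02,.01,.035): k=abs(q[:,0]-x0)<.01; print("  barrel top z at",x0,np.percentile(q[k][:,2],90) if k.any() else None)
print(read_clock())
E
```

```text
hit True [ 0.54369268 -0.37153573  0.01181314] 0.240324056987103
23.575
grip 0.23948385224547994 38.95994782447815
lifted 0.2380040361556928 41.00510358810425 28.1167
hit True [ 0.52774017 -0.3136671   0.01167743] 0.23706624139061086
32.25
-0.03 2905 x [-0.0602  0.0614] y -0.02814258496432064 z [0.0298 0.033 ]
  barrel top z at -0.05 0.026629130813251634
  barrel top z at -0.02 0.03209640579074809
  barrel top z at 0.01 0.032382964827908194
  barrel top z at 0.035 0.032309467994997114
0.03 2804 x [-0.0606  0.0591] y 0.030596385255436148 z [0.0299 0.033 ]
  barrel top z at -0.05 0.026579530899081095
  barrel top z at -0.02 0.03224730581848421
  barrel top z at 0.01 0.03228345288413905
  barrel top z at 0.035 0.032214700260917585
32.7583
```

View pics/t2.png

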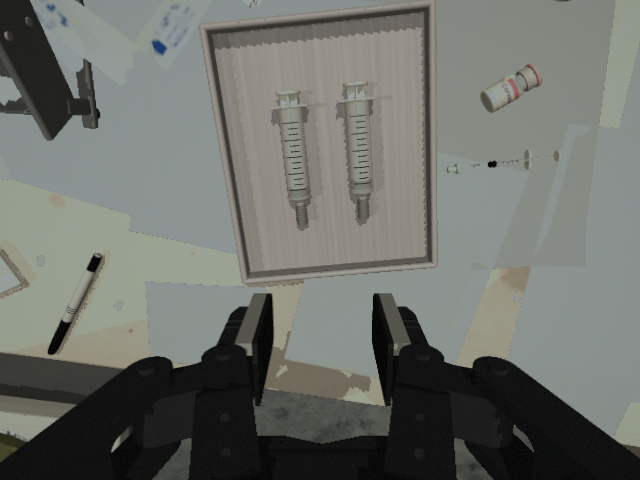

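Tray picture: both leakers lie flat side by side at (293,150) and (358,145), plungers home, barrel tops level at 32 mm. I do a last check of the rack.

```bash
python3 - <<'E'
from h import *
p,d=capture("side"); cv2.imwrite("pics/s4.png",cv2.resize(p[135:345,215:425,::-1],(500,500),interpolation=cv2.INTER_CUBIC))
C=cloud(camera_params("side"),camT("side"),d); L=(C-O)@RO; a=L@[c30,0,s30]; n=L@[-s30,0,c30]
for y in (-.04,-.12):
    m=(abs(L[...,1]-y)<.012)&(a>.006)&(a<.09)&(n>-.012)&(n<.02); print(y,m.sum(),np.percentile(a[m],[50,97,99.5]))
E
```

```text
-0.04 158 [0.03687305 0.06529021 0.06564975]
-0.12 149 [0.03817645 0.06539688 0.06581396]
```

View pics/s4.png

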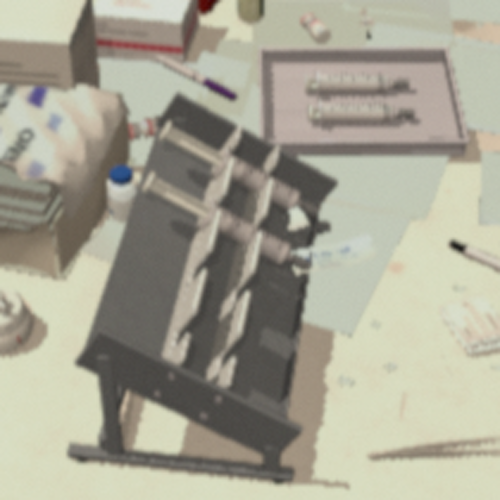

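The two tight syringes hang in the rack with plungers out at ~66 mm, and the two leakers lie in the tray. The arm is clear of everything.

```bash
python3 -c "
from bench import *
print(sign_off())"
```

```text
the job is handed in; nothing more can be done
None
```

I handed the job in at about 33 s: the two syringes with plungers in (one slid in when pressed, one was already in) lie flat side by side in the tray, plungers about 16 and 14.5 mm behind the flange, and the two tight ones hang in the rack, plungers about 66 mm out; `sign_off()` gave no verdict.

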